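Lid and clamp on the dust canister

TASK

The filter is already in the dust canister: close it up. Draw the larger of the two lids out from under the low shelf by its tab, put it down on the open worktop and let go, then take it by its raised grip and set it flat on the canister with its tab lying between the two guide cheeks; finally swing the wire clamp fully down over it. Leave the smaller lid and everything else where they are.

Things in the scene. Friction and masses are not known exactly. Their poses are not given: they have to be found in the camera images.
- lid: larger lid, grey plastic, round. Origin: centre of its underside. Plug 106 mm diameter (z 0-10 mm), flange 128 mm diameter (z 10-18), grip bar on top (50 along x, 18 wide in y, z 18-47). A flat tab (24 wide in y, z 10-18) runs along -x to 106 mm from the centre. Starts flat on the worktop under the low shelf, grip covered, tab out in front. About 0.16 kg
- lid_tab (a point): point in the middle of the tab's thickness, 93 mm from the lid's centre along the lid's -x, 14 mm above its underside, 13 mm from the tab's end: where to pinch across its 24 mm width
- lid_grip (a point): top centre of the larger lid's grip bar, 47 mm above its underside
- small_lid: the smaller lid, same make and heights, 76 mm across, tab end 80 mm from its centre; lies beside the larger one under the shelf, either side. Does not fit the canister; leave it
- riser: fixed low white shelf over the lids, 150 mm deep (x), 340 mm wide (y), board from z 53 to 63 mm on 10 mm side panels, open in front (-x) and at the back. Origin: on the worktop under its centre; its front edge is at x = -75 mm
- canister: fixed round red dust canister, open on top, on a 150 mm square dock. Origin: on the worktop under its centre. Outer radius 63 mm, inner 58, rim at z 112. At its front (-x) two upright guide cheeks (5 thick, 68 to 90 mm from the axis, top at z 127) leave a 34 mm slot for the lid's tab. Clamp hinge at the back (+x)
- canister_seat (a point): centre of the canister's mouth at rim height (112 mm). The seated lid's origin lies 10 mm below it, its flange on the rim
- canister_slot (a point): middle of the slot between the cheeks, 85 mm in front of the canister's axis at rim height
- clamp (a joint): angle of the U-shaped steel wire clamp (bail), rad: 0 = level and fully down over the lid, about 1.65 = standing open; a stiff hinge, it stays where it is left. Two arms 173 mm long, 90 mm apart, 8 mm wire, passing either side of the grip bar; closing needs about 2 N at the bar
- clamp_bar (a point): middle of the clamp's 11 mm thick round cross bar, parallel to the canister's y, 173 mm from the hinge; it comes down on the lid's tab, in front of the cheeks
- clamp_hinge (a point): on the clamp's hinge axis (parallel to the canister's y), 76 mm behind the canister's axis, 127 mm above the worktop
- scraper: stainless spoon-shaped scraper, 180 mm long, lying loose; leave it
- brush: nylon brush with grey handle, 160 mm long, lying loose on the low shelf; leave it
- spare_filter: spare pleated cone filter, 96 mm across, 116 mm high, standing loose; leave it
- bottle: white bottle, 64 mm across, 170 mm high; leave it
- jar: glass jar, 70 mm across, 90 mm high; leave it

How it is judged (in metres and radians):
On the way, in this order (a step that is already met when the one before it is completed fails the run):
1. the larger lid lies flat on the worktop, its grip clear of the shelf, let go (x of lid in the frame of riser below -0.1 m and height (world z) of lid below 0.006 m and angle between lid's own z axis and vertical below 0.06 rad and linear speed of lid below 0.02 m/s and contact force between lid and the fingers below 0.1 N), for 0.2 s.
2. the lid is seated on the canister, tab in its slot, let go, clamp still up (horizontal distance between lid and canister_seat below 0.01 m and distance between lid_tab and canister_slot below 0.022 m and z of lid in the frame of canister_seat between -0.014 and -0.006 m and angle between lid's own z axis and vertical below 0.06 rad and contact force between lid and the fingers below 0.1 N and value of joint clamp above 0.2 rad), for 0.2 s.
At the end, for the whole second after the job is handed in: the larger lid sits flat on the canister's rim (within 10 mm of centre, 4 mm in height, 0.06 rad of level) with its tab between the guide cheeks, at rest, and the clamp is fully down (below 0.07 rad) (horizontal distance between lid and canister_seat below 0.01 m and distance between lid_tab and canister_slot below 0.022 m and z of lid in the frame of canister_seat between -0.014 and -0.006 m and angle between lid's own z axis and vertical below 0.06 rad and value of joint clamp below 0.07 rad and linear speed of lid below 0.02 m/s); the robot touches nothing.
It fails at once if the smaller lid is moved more than 30 mm (distance of small_lid from where it was at the start of the episode above 0.03 m).
It fails at once if the scraper, brush, spare filter, bottle or jar is moved more than 40 mm (distance of any of scraper, brush, spare_filter, bottle, jar from where it was at the start of the episode above 0.04 m).
It also fails if it takes over 72 s, if anything falls off the work surface, if the arm or the gripper's body presses on something with over 40 N, if the wrist force passes 120 N, or if a joint passes its speed limit or range.

ROBOT

A 6-joint arm with a two-finger parallel gripper is mounted at the origin on the work surface. World frame = base frame: x ahead of the robot, y to its left, z up, the work surface at z = 0. Lengths are in m, angles in degrees, forces in N, time in s.
With the tool pointing down it reaches from about 0.4 to 0.825 m from the base axis. Payload 7 kg.
Tool frame: the origin (TCP) lies at the very end of the fingers, on their centre line; the grasp point (between the pads) lies 19 mm behind it (grip_depth is the distance from the TCP to the grasp point, in m); z points along the fingers, y is the line along which they close (so a half turn about z gives the same grasp; the last joint's range is limited). The gripper opens to 85 mm and grips with 20 to 120 N. Pads are 22 mm wide; open, the fingers measure 114 mm over their backs; the gripper's body (76 mm by 85 mm) begins 54 mm behind the grasp point. The pads swing forward as they close: fully open they stand 13 mm farther back than shut.
Start: joints at [79.704, 20.546, 0.682, 0, -70.136, -16.507], TCP at [0.304, 0.602, 0.231] pointing down, gripper open.
Joint ranges: [-176.03, 176.03], [-82.01, 121.73], [-58.28, 71.71], [-173.87, 95.51], [-174.79, -0.11], [-173.66, 173.66]. Speed limits (degrees/s): [136.94, 136.94, 172.46, 180, 180, 180].

INTERFACE

Orientations are given as [roll, pitch, yaw] about the fixed x, y, z axes, in that order (R = Rz(yaw) Ry(pitch) Rx(roll)).
In Python, from plant import get_state, snapshot, hand_in, grip_depth gives the robot as it stands. The module is installed in compiled form; this text tells all that it offers.
- The arm moves only by the tool play_rows, never from a script. Its argument "commands" is a list of rows, each a list of 3 entries, a list of its own where there are three numbers: the shift along the tool's x, y, z in cm, then the turn, a rotation vector about the tool's x, y, z in rad, then the finger opening in cm, from 0 to 8.54. In form: [[[dx, dy, dz], [rx, ry, rz], hand], ...]. A call has 1 to 20 rows; each row is the pose to reach, as a shift and turn from the pose commanded when the call began, along the tool's axes at that moment; what a row does not reach only later rows make up. A row lasts 1/8 s, in which the tool goes at most 62.5 mm and 10.7 degrees, less where a joint would pass 70% of its speed; a pose out of reach is approached as far as the arm can. A call with a gripper value outside its range is refused whole. The fingers move at their own pace and stop on an object; the grip force is fixed at half the most. Time passes only in rows, so rows that repeat a pose let the fingers close. It gives the time, the measured TCP pose, the force, the opening and the grip force at its end, in the units of the state.
- get_state(): the state, without advancing time (a new reading comes with each control period).
- snapshot(name): name is "scene" or "top"; returns a dict with "image" (480x640x3 uint8, blue, green, red), "z_map" (480x640 float32, m along the optical axis (not along the pixel's ray), 0 where there is no reading), "vertical_fov" (degrees; the focal length in pixels is half the picture's height over the tangent of half this angle, whatever the lens; pixels are square), "cx", "cy" (the principal point, pixels), "extrinsics" (4x4, takes a point from camera to world coordinates). Camera axes: x right, y down, z forward; pixel columns grow to the right and rows downward; lengths in m; the calibration is good to about 2 mm. A picture is of the moment at which its call begins.
- hand_in(): hands the job in; it is judged then, once.
The state is a dict: "time_s": time; "q": joint angles; "qd": joint speeds; "joint_efforts": joint torques, N m; "tool_pos": TCP position; "tcp_rot": TCP orientation; "ft_force": force on the tool from outside, world axes, zero at the start; "moment": the same for the moment, N m; "gripper_width": finger opening in m; "grasp_force": force on a finger pad.
Only numpy, scipy, OpenCV 4.12 (cv2) and the standard library are available. Lean on these libraries where they do the work, as an engineer would, in place of code of your own. Each camera call takes 0.05 s, during which the arm holds its last target. There are 200 camera calls.

## Working session

There is one attempt and no reset: what is moved stays moved. The work goes in short steps, Python scripts to look and compute and a tool call to move; the robot and the scene stay as the last step left them, time stands still between calls to the robot, and variables do not carry over. Pictures are saved under pics/ and viewed, at most 10 in all, crops included, and the job is handed in when it is done.

Besides the shell and the picture viewer there is one more tool, called after "Emit:" by a JSON object that holds its "fn" and its "kwargs". play_rows: Moves the arm, as the interface text tells. Its arguments: {"type":"object","properties":{"commands":{"type":"array"}},"required":["commands"]}

```bash
mkdir -p pics; cat > h.py <<'E'
import numpy as np, cv2
from plant import get_state, snapshot, hand_in, grip_depth
def snap(n):
    s=snapshot(n); im=s["image"]; z=s["z_map"]
    f=240/np.tan(np.radians(s["vertical_fov"])/2)
    v,u=np.mgrid[0:480,0:640]
    P=np.stack([(u-s["cx"])/f*z,(v-s["cy"])/f*z,z,np.ones_like(z)],-1)@np.array(s["extrinsics"]).T
    P=P[...,:3]; P[z==0]=np.nan
    return im,P,s
E
python3 - <<'E'
from h import *
print(get_state(),grip_depth)
for n in("scene","top"):
    im,P,s=snap(n); cv2.imwrite(f"pics/{n}0.png",im); np.save(n,P); print(np.round(s["extrinsics"],3),s["vertical_fov"],s["cx"],s["cy"])
E
```

```text
{'time_s': 0.0, 'q': array([ 7.97037696e+01,  2.05921282e+01,  6.34037456e-01, -2.11086244e-02,
       -7.01355548e+01, -1.65058813e+01]), 'qd': array([ 0.05506124,  0.01776584,  0.01670315, -0.06802259,  0.09492511,
        0.0633874 ]), 'joint_efforts': array([-1.44818018e-04, -5.83321238e+01,  2.93412459e+01,  6.93729892e+00,
       -5.96264668e-03,  2.66710856e-05]), 'tool_pos': array([0.30417611, 0.6020408 , 0.23035475]), 'tcp_rot': array([ 1.79904575e+02, -7.58306677e-03, -2.68092943e+01]), 'ft_force': array([0.50596259, 0.33938547, 0.83800477]), 'moment': array([ 0.05255737, -0.01404094, -0.01315787]), 'grasp_force': 0.0, 'gripper_width': 0.08579577831090775} 0.0187
[[-0.665  0.635 -0.394  1.169]
 [ 0.747  0.556 -0.364  0.558]
 [-0.012 -0.536 -0.844  1.42 ]
 [ 0.     0.     0.     1.   ]] 47.97987114020862 316.21413884839944 233.33586182007744
[[-0.019 -0.995  0.101  0.465]
 [-1.     0.02   0.012 -0.023]
 [-0.014 -0.1   -0.995  1.257]
 [ 0.     0.     0.     1.   ]] 54.599496383382686 322.1041875309059 238.68226554469018
```

View pics/scene0.png

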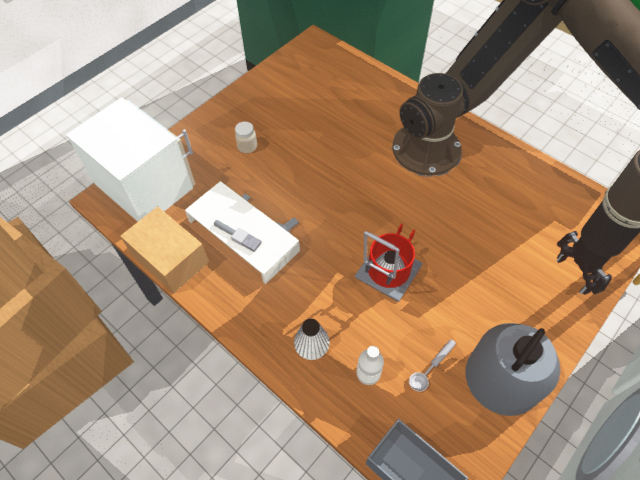

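View pics/top0.png

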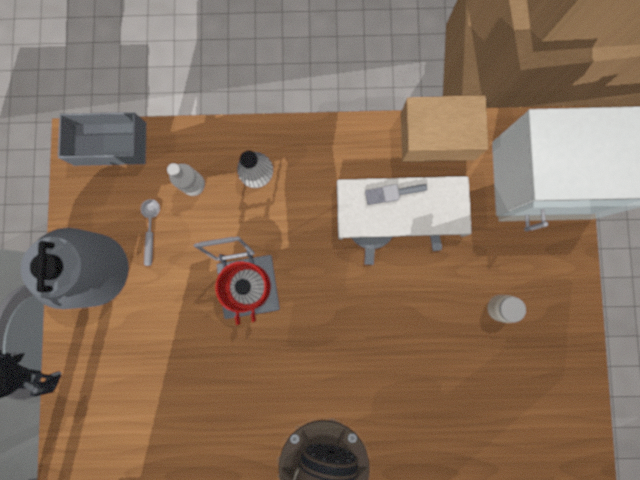

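The scene view shows the shelf at about (243,232), with the large lid's tab at (290,225) and the small one at (247,198). The canister is at (390,260) with its clamp standing up. In the top view the large tab is at (369,255), the small tab at (437,243), the canister at (243,287) with its cheeks at (245,317), and the clamp bar near (222,242).

```bash
cat > m.py <<'E'
from h import *
def circ(p):
    A=np.c_[2*p[:,:2],np.ones(len(p))]; c=np.linalg.lstsq(A,(p[:,:2]**2).sum(1),rcond=None)[0]
    return c[:2],np.sqrt(c[2]+c[0]**2+c[1]**2)
if __name__=="__main__":
  for n in("scene","top"):
    P=np.load(n+".npy"); im=cv2.imread(f"pics/{n}0.png"); Q=P.reshape(-1,3); C=im.reshape(-1,3).astype(int); 
    def sel(b,zl,zh): return (Q[:,0]>b[0])&(Q[:,0]<b[1])&(Q[:,1]>b[2])&(Q[:,1]<b[3])&(Q[:,2]>zl)&(Q[:,2]<zh)
    # reference pixel points
    px=dict(scene=[(290,225),(247,198),(390,240)],top=[(369,255),(437,243),(243,287)])[n]
    for u,v in px: print(n,(u,v),P[v,u].round(3))
    b=(.3,.8,-.6,.0)
    s=Q[sel(b,.058,.067)]; r=cv2.minAreaRect(s[:,:2].astype(np.float32)*1000); print("board",len(s),r, s[:,2].mean())
    for u,v in px[:2]:
        c=P[v,u]; gray=(abs(C.max(1)-C.min(1))<40)
        m=sel((c[0]-.05,c[0]+.05,c[1]-.035,c[1]+.035),.008,.03)&gray
        s=Q[m]; r=cv2.minAreaRect(s[:,:2].astype(np.float32)*1000); print("tab",len(s),r,np.median(s[:,2]),s.min(0).round(3),s.max(0).round(3))
    red=(C[:,2]>110)&(C[:,0]<70)&(C[:,1]<70)
    m=red&sel((.2,.6,-.1,.4),.106,.118); s=Q[m]; print("rim",len(s),circ(s),np.median(s[:,2]))
    m=red&sel((.2,.6,-.1,.4),.121,.135); s=Q[m]; print("cheek",len(s),s.round(3).tolist())
    w=sel((.2,.7,-.1,.45),.2,.36)
    s=Q[w]; print("clamp",len(s), s[s[:,2]>.27].mean(0) if len(s) else 0, s[:,2].max() if len(s) else 0)
E
python3 m.py
```

```text
scene (290, 225) [ 0.546 -0.128  0.019]
scene (247, 198) [ 0.562 -0.302  0.02 ]
scene (390, 240) [0.419 0.158 0.08 ]
board 3716 ((583.134765625, -270.8774108886719), (431.98443603515625, 444.5444641113281), 0.5526811480522156) 0.06250923623366615
tab 133 ((544.40185546875, -133.8949737548828), (51.92842102050781, 53.352840423583984), 83.61502075195312) 0.017784715266534246 [ 0.518 -0.163  0.008] [ 0.571 -0.11   0.026]
tab 37 ((560.1524658203125, -312.2372131347656), (19.588796615600586, 26.864124298095703), 10.337366104125977) 0.01666712990038577 [ 0.551 -0.326  0.009] [ 0.571 -0.298  0.023]
rim 248 (array([0.46236625, 0.19545821]), np.float64(0.061224029352901096)) 0.11100625913720652
cheek 31 [[0.384, 0.163, 0.13], [0.382, 0.166, 0.131], [0.386, 0.162, 0.127], [0.385, 0.165, 0.128], [0.384, 0.167, 0.129], [0.391, 0.165, 0.13], [0.387, 0.167, 0.127], [0.382, 0.167, 0.121], [0.394, 0.164, 0.126], [0.391, 0.166, 0.125], [0.398, 0.164, 0.126], [0.399, 0.167, 0.131], [0.393, 0.168, 0.125], [0.401, 0.166, 0.126], [0.399, 0.168, 0.127], [0.403, 0.168, 0.126], [0.377, 0.201, 0.128], [0.378
[... 1477 characters left out ...]
28], [0.391, 0.205, 0.125], [0.392, 0.202, 0.127], [0.391, 0.2, 0.125], [0.391, 0.163, 0.128], [0.391, 0.161, 0.126], [0.389, 0.204, 0.128], [0.389, 0.203, 0.124], [0.389, 0.2, 0.127], [0.388, 0.164, 0.125], [0.388, 0.161, 0.128], [0.387, 0.201, 0.131], [0.387, 0.2, 0.127], [0.386, 0.164, 0.126], [0.386, 0.161, 0.126], [0.386, 0.159, 0.125], [0.385, 0.201, 0.131], [0.384, 0.2, 0.127], [0.384, 0.163, 0.129], [0.384, 0.161, 0.127], [0.383, 0.159, 0.124], [0.382, 0.202, 0.127], [0.382, 0.2, 0.128], [0.379, 0.203, 0.124], [0.38, 0.2, 0.126], [0.379, 0.198, 0.122], [0.377, 0.202, 0.129], [0.378, 0.199, 0.133], [0.377, 0.198, 0.121]]
clamp 328 [0.56010912 0.20581172 0.30104724] 0.30796022006804347
```

```bash
cat > t.py <<'E'
from h import *
import sys
def sub(P,im,b,zl,zh,mx=45):
    Q=P.reshape(-1,3);C=im.reshape(-1,3).astype(int)
    m=(Q[:,0]>b[0])&(Q[:,0]<b[1])&(Q[:,1]>b[2])&(Q[:,1]<b[3])&(Q[:,2]>zl)&(Q[:,2]<zh)&(C.max(1)-C.min(1)<mx)
    return Q[m]
if __name__=="__main__":
  for n in("scene","top"):
    P=np.load(n+".npy"); im=cv2.imread(f"pics/{n}0.png")
    s=sub(P,im,(.5,.8,-.45,-.03),.058,.067); k=cv2.minAreaRect(s[:,:2].astype(np.float32)*1000)
    print(n,"board",len(s),k,np.percentile(s[:,:2],[1,99],axis=0).round(3).tolist())
    for nm,b in(("big",(.5,.572,-.17,-.09)),("small",(.53,.60,-.35,-.27))):
        s=sub(P,im,b,.009,.027); print(nm,len(s),"xmin",np.percentile(s[:,0],[1,4]).round(4))
        for x in np.arange(.515,.6,.008):
            r=s[(s[:,0]>=x)&(s[:,0]<x+.008)]
            if len(r)>3: print("  %.3f y %.4f..%.4f n%d z%.3f"%(x+.004,r[:,1].min(),r[:,1].max(),len(r),np.median(r[:,2])))
    Q=P.reshape(-1,3); m=(Q[:,1]>.35)&(Q[:,2]>.1)&(Q[:,0]>.33)&(Q[:,0]<.75); print("kettle",Q[m].min(0),Q[m].max(0))
    s=sub(P,im,(.5,.8,-.45,-.03),.067,.14); print("brush",s.min(0),s.max(0))
E
python3 t.py
```

```text
scene board 3552 ((663.366455078125, -219.59889221191406), (152.4996795654297, 343.8236083984375), 0.22273004055023193) [[0.59, -0.386], [0.738, -0.05]]
big 137 xmin [0.5183 0.521 ]
  0.519 y -0.1409..-0.1166 n12 z0.018
  0.527 y -0.1406..-0.1170 n20 z0.017
  0.535 y -0.1404..-0.1180 n14 z0.019
  0.543 y -0.1454..-0.1171 n22 z0.018
  0.551 y -0.1414..-0.1188 n15 z0.019
  0.559 y -0.1591..-0.1167 n27 z0.017
  0.567 y -0.1684..-0.1101 n27 z0.018
small 39 xmin [0.5507 0.551 ]
  0.551 y -0.3251..-0.3001 n8 z0.015
  0.559 y -0.3263..-0.2983 n18 z0.016
  0.567 y -0.3197..-0.2996 n13 z0.019
kettle [0.33003575 0.3503665  0.10000926] [0.74954853 0.71889235 0.66691483]
brush [ 0.59173662 -0.38140322  0.06700156] [ 0.73871753 -0.04666852  0.08951628]
top board 6148 ((666.5348510742188, -222.21522521972656), (150.9650421142578, 340.9462585449219), 0.23280145227909088) [[0.592, -0.388], [0.74, -0.055]]
big 212 xmin [0.5201 0.5227]
  0.519 y -0.1415..-0.1205 n13 z0.019
  0.527 y -0.1423..-0.1207 n27 z0.019
  0.535 y -0.1451..-0.1209 n27 z0.019
  0.543 y -0.1455..-0.1212 n30 z0.019
  0.551 y -0.1455..-0.1238 n27 z0.019
  0.559 y -0.1483..-0.1241 n28 z0.019
  0.567 y -0.1700..-0.1111 n56 z0.019
  0.575 y -0.1221..-0.1086 n4 z0.017
small 147 xmin [0.5538 0.5561]
  0.551 y -0.3118..-0.3027 n4 z0.018
  0.559 y -0.3242..-0.3015 n27 z0.019
  0.567 y -0.3250..-0.3001 n30 z0.018
  0.575 y -0.3252..-0.2999 n28 z0.019
  0.583 y -0.3232..-0.2984 n30 z0.018
  0.591 y -0.3203..-0.2967 n28 z0.018
kettle [0.33003438 0.35026759 0.10003517] [0.74837368 0.68913949 0.42208465]
brush [ 0.59072981 -0.38987835  0.06700256] [ 0.74009383 -0.05309319  0.09013405]
```

Emit:
{"fn": "play_rows", "kwargs": {"commands": [[[0,0,-6],[0,0,0],8.5],[[0,0,-12],[0,0,0],8.5],[[0,0,-18],[0,0,0],8.5],[[0,0,-18],[0,0,0],8.5],[[53.6,55.1,-18],[0,0,-0.363],5],[[53.6,55.1,-18],[0,0,-0.363],5],[[53.6,55.1,-18],[0,0,-0.363],5],[[53.6,55.1,-18],[0,0,-0.363],5],[[53.6,55.1,-18],[0,0,-0.363],5],[[53.6,55.1,-18],[0,0,-0.363],5],[[53.6,55.1,-18],[0,0,-0.363],5],[[53.6,55.1,-18],[0,0,-0.363],5],[[53.6,55.1,-18],[0,0,-0.363],5],[[53.6,55.1,-18],[0,0,-0.363],5],[[53.6,55.1,-18],[0,0,-0.363],5],[[53.6,55.1,-18],[0,0,-0.363],5],[[53.6,55.1,-18],[0,0,-0.363],5],[[53.6,55.1,-18],[0,0,-0.363],5],[[53.6,55.1,-18],[0,0,-0.363],5],[[53.6,55.1,-18],[0,0,-0.363],5]]}}

```text
time_s: 2.6
tool_pos: [0.5342, -0.1299, 0.4116]
tcp_rot: [-180.0, -0.0, -5.9]
ft_force: [0.4, 0.6, -0.1]
gripper_width: 0.0499
grasp_force: 0.0
```

Emit:
{"fn": "play_rows", "kwargs": {"commands": [[[-0.3,0.2,15],[0,0,0],5],[[-0.3,0.2,15],[0,0,0],5],[[-0.3,0.2,15],[0,0,0],5],[[-0.3,0.2,33],[0,0,0],5],[[-0.3,0.2,33],[0,0,0],5],[[-0.3,0.2,33],[0,0,0],5],[[-0.3,0.2,33],[0,0,0],5],[[-0.3,0.2,35],[0,0,0],5],[[-0.3,0.2,37],[0,0,0],5],[[-0.3,0.2,38],[0,0,0],5],[[-0.3,0.2,39],[0,0,0],5],[[-0.3,0.2,40],[0,0,0],5],[[-0.3,0.2,40.6],[0,0,0],5],[[-0.3,0.2,40.6],[0,0,0],5]]}}

```text
time_s: 4.35
tool_pos: [0.5309, -0.1328, 0.0049]
tcp_rot: [180.0, 0.1, -6.0]
ft_force: [0.0, 0.4, 0.9]
gripper_width: 0.0499
grasp_force: 0.0
```

```bash
python3 - <<'E'
from h import *
im,P,s=snap("top"); im2,P2,s2=snap("scene")
a=cv2.resize(im[190:310,300:460],(640,480)); 
b=cv2.resize(im2[150:280,190:360],(640,489))[:480]
cv2.imwrite("pics/a1.png",cv2.resize(np.vstack([a,b]),(400,600)))
E
```

```text
(no output)
```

View pics/a1.png

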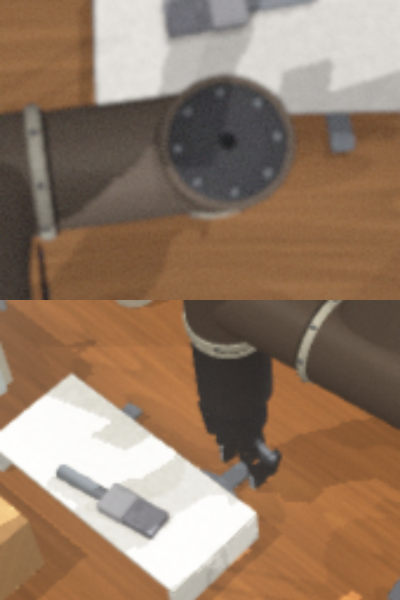

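The top view shows only the wrist over the tab. In the scene crop the fingers straddle the large tab at about (250,465).

Emit:
{"fn": "play_rows", "kwargs": {"commands": [[[0,0,0],[0,0,0],1.5],[[0,0,0],[0,0,0],1.5],[[0,0,0],[0,0,0],1.5],[[0,0,0],[0,0,0],1.5],[[0,0,0],[0,0,0],1.5],[[0,0,0],[0,0,0],1.5]]}}

```text
time_s: 5.2
tool_pos: [0.5314, -0.1327, 0.0055]
tcp_rot: [-180.0, -0.0, -6.0]
ft_force: [-0.7, -0.4, 4.6]
gripper_width: 0.0224
grasp_force: 59.4
```

Emit:
{"fn": "play_rows", "kwargs": {"commands": [[[-0.5,0,0],[0,0,0],1.5],[[-1.5,0,0],[0,0,0],1.5],[[-2.5,0,0],[0,0,0],1.5],[[-3.5,0,0],[0,0,0],1.5],[[-4.5,0,0],[0,0,0],1.5],[[-5.5,0,0],[0,0,0],1.5],[[-6.5,0,0],[0,0,0],1.5],[[-7.5,0,0],[0,0,0],1.5],[[-8.5,0,0],[0,0,0],1.5],[[-9.5,0,0],[0,0,0],1.5],[[-10.5,0,0],[0,0,0],1.5],[[-11.5,0,0],[0,0,0],1.5],[[-12,0,0],[0,0,0],1.5],[[-12,0,0],[0,0,0],1.5],[[-12,0,0],[0,0,0],1.5]]}}

```text
time_s: 7.08
tool_pos: [0.4106, -0.1202, 0.0051]
tcp_rot: [180.0, 0.1, -6.0]
ft_force: [-0.8, 2.3, 5.9]
gripper_width: 0.022
grasp_force: 59.8
```

Emit:
{"fn": "play_rows", "kwargs": {"commands": [[[0,0,0],[0,0,0],5],[[0,0,0],[0,0,0],5],[[0,0,0],[0,0,0],5],[[0,0,0],[0,0,0],5],[[0,0,-4],[0,0,0],5],[[0,0,-10],[0,0,0],5],[[0,10,-16],[0,0,0],5],[[0,22,-20],[0,0,0],5],[[0,22,-20],[0,0,0],5],[[0,22,-20],[0,0,0],5],[[0,22,-20],[0,0,0],5],[[0,22,-20],[0,0,0],5]]}}

```text
time_s: 8.57
tool_pos: [0.3881, -0.3388, 0.2047]
tcp_rot: [-180.0, 0.1, -6.1]
ft_force: [0.1, -0.0, 0.0]
gripper_width: 0.0501
grasp_force: 0.0
```

```bash
cat > l.py <<'E'
from t import *
from m import circ
for n in("scene","top"):
    im,P,s=snap(n); np.save(n+"1",P); cv2.imwrite(f"pics/{n}1.png",im)
    b=(.36,.585,-.23,-.03)
    g=sub(P,im,b,.038,.055); r=cv2.minAreaRect(g[:,:2].astype(np.float32)*1000) if len(g)>3 else 0
    print(n,"grip",len(g),r,"z",np.median(g[:,2]))
    f=sub(P,im,b,.012,.024); fl=f[f[:,0]>.44]; hull=cv2.convexHull(fl[:,:2].astype(np.float32)*1000)
    print("flange",len(fl),cv2.minEnclosingCircle(hull),np.median(f[:,2]))
    t=f[f[:,0]<.43]; print("tab",len(t),t[:,0].min(),np.polyfit(t[:,0]-.41,t[:,1],1),t[:,1].min(),t[:,1].max())
print(get_state()["tool_pos"])
cv2.imwrite("pics/l1.png",np.hstack([cv2.resize(cv2.imread("pics/scene1.png")[130:290,190:400],(400,300)),cv2.resize(cv2.imread("pics/top1.png")[180:330,300:500],(400,300))]))
E
python3 l.py
```

```text
scene grip 102 ((502.59515380859375, -126.74810791015625), (23.90863609313965, 50.4818115234375), 85.94357299804688) z 0.04561453629102019
flange 891 ((499.9614562988281, -126.16767883300781), 66.93180084228516) 0.01796704250057779
tab 63 0.3958509144305088 [-0.02858163 -0.11912102] -0.1331218692387084 -0.1052573968704561
top grip 137 ((504.8948974609375, -129.462890625), (17.977970123291016, 49.508079528808594), 85.68924713134766) z 0.04764096446497024
flange 1155 ((503.78375244140625, -129.52976989746094), 64.88233947753906) 0.018544188983475096
tab 74 0.40146481715848203 [-0.08703359 -0.11787049] -0.1285657449436405 -0.10925036310415429
[ 0.38843991 -0.33803797  0.20469845]
```

View pics/l1.png

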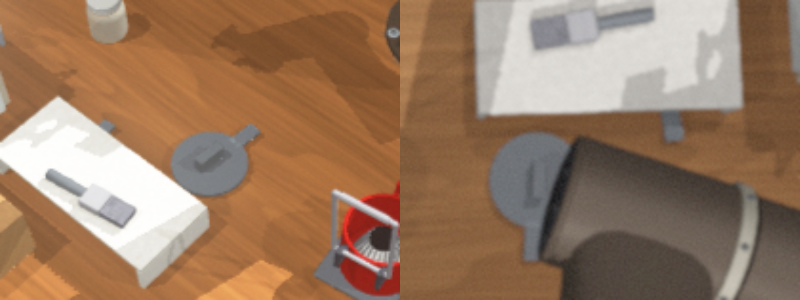

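The scene view shows the lid clear of the shelf with its grip uncovered; its flange is at about (210,160) in the left crop. The small lid has not moved.

Emit:
{"fn": "play_rows", "kwargs": {"commands": [[[9.2,-22.1,0],[0,0,-0.02],5],[[9.2,-22.1,0],[0,0,-0.02],5],[[9.2,-22.1,0],[0,0,-0.02],5],[[9.2,-22.1,0],[0,0,-0.02],5],[[9.2,-22.1,0],[0,0,-0.02],5],[[9.2,-22.1,5],[0,0,-0.02],5],[[9.2,-22.1,10],[0,0,-0.02],5],[[9.2,-22.1,13],[0,0,-0.02],5],[[9.2,-22.1,15],[0,0,-0.02],5],[[9.2,-22.1,17],[0,0,-0.02],5],[[9.2,-22.1,18.3],[0,0,-0.02],5],[[9.2,-22.1,18.3],[0,0,-0.02],5],[[9.2,-22.1,18.3],[0,0,-0.02],1],[[9.2,-22.1,18.3],[0,0,-0.02],1],[[9.2,-22.1,18.3],[0,0,-0.02],1],[[9.2,-22.1,18.3],[0,0,-0.02],1],[[9.2,-22.1,18.3],[0,0,-0.02],1],[[9.2,-22.1,18.3],[0,0,-0.02],1]]}}

```text
time_s: 10.92
tool_pos: [0.504, -0.1287, 0.0233]
tcp_rot: [-180.0, -0.1, -4.8]
ft_force: [-1.0, 1.0, 6.5]
gripper_width: 0.0169
grasp_force: 59.4
```

Emit:
{"fn": "play_rows", "kwargs": {"commands": [[[0,0,-2],[0,0,0],1],[[0,0,-5],[0,0,0],1],[[0,0,-9],[0,0,0],1],[[0,0,-13],[0,0,0],1],[[0,0,-18],[0,0,0],1],[[-3,-3,-18],[0,0,-0.05],1],[[-5,-6,-18],[0,0,-0.1],1],[[-6.3,-9.5,-18],[0,0,-0.15],1],[[-6.3,-13,-18],[0,0,-0.2],1],[[-6.4,-17,-18],[0,0,-0.23],1],[[-6.5,-21,-18],[0,0,-0.23],1],[[-6.6,-25,-18],[0,0,-0.23],1],[[-6.6,-29,-18],[0,0,-0.23],1],[[-6.6,-31,-18],[0,0,-0.23],1],[[-6.6,-31.8,-18],[0,0,-0.23],1],[[-6.6,-31.8,-18],[0,0,-0.23],1]]}}

```text
time_s: 12.92
tool_pos: [0.4643, 0.1933, 0.2021]
tcp_rot: [180.0, 0.0, 8.3]
ft_force: [-0.6, -0.5, -1.6]
gripper_width: 0.0172
grasp_force: 58.9
```

```bash
cat > v.py <<'E'
from t import *
from m import circ
for n in("scene","top"):
    im,P,s=snap(n); np.save(n+"2",P); cv2.imwrite(f"pics/{n}2.png",im)
    Q=P.reshape(-1,3)
    m=(Q[:,0]>.5)&(Q[:,0]<.62)&(Q[:,1]>.13)&(Q[:,1]<.3)&(Q[:,2]>.285)&(Q[:,2]<.32); print(n,"bar",m.sum(),Q[m].mean(0) if m.any() else 0)
cv2.imwrite("pics/v2.png",np.hstack([cv2.resize(cv2.imread("pics/scene2.png")[150:310,300:510],(400,300)),cv2.resize(cv2.imread("pics/top2.png")[200:350,150:350],(400,300))]))
E
python3 v.py
```

```text
scene bar 182 [0.55914859 0.21096199 0.30142396]
top bar 239 [0.56041222 0.2058949  0.30296963]
```

View pics/v2.png

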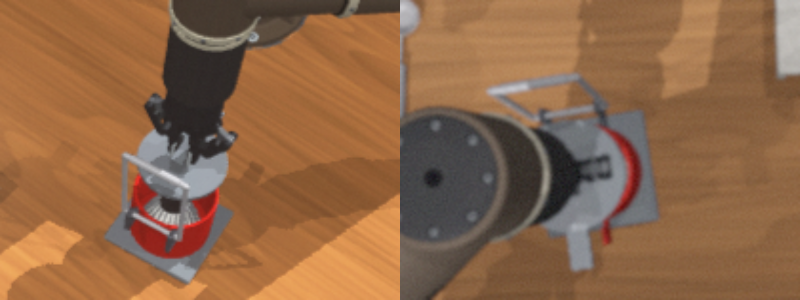

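The lid hangs level above the canister, and the clamp (left crop, about (155,180)) is well clear of the wrist. Next I'll measure the held lid's tab and centre by depth.

```bash
python3 - <<'E'
from t import *
for n in("scene","top"):
    P=np.load(n+"2.npy"); im=cv2.imread(f"pics/{n}2.png")
    f=sub(P,im,(.33,.56,.1,.3),.188,.208,60)
    t=f[(f[:,0]<.395)]
    print(n,len(f),len(t),t.min(0),t.max(0),t.mean(0))
    for x in np.arange(.35,.395,.006):
        r=t[(t[:,0]>=x)&(t[:,0]<x+.006)]
        if len(r)>3: print(round(x+.003,3),r[:,1].min(),r[:,1].max(),len(r))
    print("fl", f[:,1].min(), f[:,1].max(), f[:,0].max(), np.median(f[:,2]))
E
```

```text
scene 909 3 [0.35935623 0.19029656 0.19409672] [0.36753733 0.19187288 0.20198737] [0.36291487 0.19095613 0.19857996]
fl 0.1301895850122568 0.25751239979206514 0.558075739064877 0.19677112909320238
top 1395 173 [0.36033749 0.16527052 0.1905309 ] [0.39407143 0.19267491 0.20270879] [0.37778932 0.17868919 0.1972502 ]
0.359 0.17902685484335118 0.18819553490230542 5
0.365 0.16560567836984955 0.18807173910031957 33
0.371 0.16527051774163884 0.1908002411742739 33
0.377 0.16631267014733478 0.19033626761599104 23
0.383 0.16749672855051345 0.19063086392637862 33
0.389 0.16791675770585565 0.1926749083725866 35
0.395 0.17007652044417867 0.19237421963988974 11
fl 0.1281965473529188 0.24954807488504074 0.5582553396410286 0.19745727216557185
```

Emit:
{"fn": "play_rows", "kwargs": {"commands": [[[0,-0.1,1],[0,0,0],1],[[0,-0.1,2.5],[0,0,0],1],[[0,-0.1,4],[0,0,0],1],[[0,-0.1,5],[0,0,0],1],[[0,-0.1,6],[0,0,0],1],[[0,-0.1,6.5],[0,0,0],1],[[0,-0.1,7],[0,0,0],1],[[0,-0.1,7.3],[0,0,0],1],[[0,-0.1,7.5],[0,0,0],1],[[0,-0.1,7.6],[0,0,0],1],[[0,-0.1,7.6],[0,0,0],1]]}}

```text
time_s: 14.4
tool_pos: [0.4645, 0.1946, 0.1264]
tcp_rot: [-180.0, -0.0, 8.3]
ft_force: [-0.1, -0.5, -1.7]
gripper_width: 0.0169
grasp_force: 58.9
```

Emit:
{"fn": "play_rows", "kwargs": {"commands": [[[0,0,0.1],[0,0,0],1],[[0,0,0.15],[0,0,0],1],[[0,0,0.15],[0,0,0],1]]}}

```text
time_s: 14.78
tool_pos: [0.4645, 0.1947, 0.1253]
tcp_rot: [-180.0, -0.0, 8.3]
ft_force: [-2.1, -1.1, 5.9]
gripper_width: 0.0171
grasp_force: 59.8
```

Emit:
{"fn": "play_rows", "kwargs": {"commands": [[[0,0,0],[0,0,0],4.5],[[0,0,0],[0,0,0],4.5],[[0,0,0],[0,0,0],4.5],[[0,0,0],[0,0,0],4.5],[[0,0,-2],[0,0,0],4.5],[[0,0,-6],[0,0,0],4.5],[[0,0,-12],[0,0,0],0],[[0,0,-18],[0,0,0],0],[[0,0,-24],[0,0,0],0],[[0,0,-27],[0,0,0],0],[[0,20,-27],[0,0,0],0],[[0,20,-27],[0,0,0],0],[[0,20,-27],[0,0,0],0],[[0,20,-27],[0,0,0],0],[[0,20,-27],[0,0,0],0]]}}

```text
time_s: 16.65
tool_pos: [0.4934, -0.004, 0.3946]
tcp_rot: [-180.0, 0.0, 8.2]
ft_force: [-0.1, 0.1, -0.3]
gripper_width: -0.0002
grasp_force: 0.0
```

```bash
python3 - <<'E'
from t import *
from m import circ
for n in("scene","top"):
    im,P,s=snap(n); cv2.imwrite(f"pics/{n}3.png",im)
    f=sub(P,im,(.33,.525,.1,.3),.112,.128,60); 
    g=sub(P,im,(.42,.525,.1,.3),.142,.158,60); print(n,len(f),len(g),"flz",np.median(f[:,2]),"grip",cv2.minAreaRect(g[:,:2].astype(np.float32)*1000),np.median(g[:,2]))
    fl=f[f[:,0]>.40]; A=np.c_[fl[:,:2]-fl[:,:2].mean(0),np.ones(len(fl))]; print("tilt",np.linalg.lstsq(A,fl[:,2],rcond=None)[0])
    t=f[(f[:,0]<.385)]; print("tab",t.min(0),t.max(0),t.mean(0))
    Q=P.reshape(-1,3)
    m=(Q[:,0]>.5)&(Q[:,0]<.62)&(Q[:,1]>.1)&(Q[:,1]<.3)&(Q[:,2]>.285)&(Q[:,2]<.32); print("bar",m.sum(),Q[m].mean(0),Q[m].max(0),Q[m].min(0))
cv2.imwrite("pics/v3.png",np.hstack([cv2.resize(cv2.imread("pics/scene3.png")[170:330,300:510],(400,300)),cv2.resize(cv2.imread("pics/top3.png")[200:350,150:350],(400,300))]))
E
```

```text
scene 1251 80 flz 0.12014472643037233 grip ((464.3642578125, 195.56069946289062), (52.52097702026367, 19.05451202392578), 9.943072319030762) 0.14823866064363933
tilt [-0.00251998  0.00035213  0.12003682]
tab [0.35337726 0.16974763 0.11324255] [0.38494425 0.19552292 0.12778342] [0.37095337 0.1826679  0.12041426]
bar 180 [0.55908445 0.21037309 0.30131423] [0.56812599 0.2567373  0.31020775] [0.54633354 0.16127269 0.28528032]
top 0 0 flz nan grip ((0.0, 0.0), (0.0, 0.0), 0.0) nan
tilt [0. 0. 0.]
  return _methods._mean(a, axis=axis, dtype=dtype,
  ret = ret.dtype.type(ret / rcount)
<stdin>:7: RuntimeWarning: Mean of empty slice.
  ret = um.true_divide(
Traceback (most recent call last):
ValueError: zero-size array to reduction operation minimum which has no identity
```

Scene depth shows the lid seated: flange top at 0.120, tilt about 0.002, centre within 2 mm. The clamp is still up. Next I move behind its bar.

Emit:
{"fn": "play_rows", "kwargs": {"commands": [[[13.7,-4,0],[0,0,0],0],[[13.7,-4,0],[0,0,0],0],[[13.7,-4,0],[0,0,0],0],[[13.7,-19.8,0],[0,0,0],0],[[13.7,-19.8,0],[0,0,0],0],[[13.7,-19.8,0],[0,0,0],0],[[13.7,-19.8,0],[0,0,0],0],[[13.7,-19.8,4],[0,0,0],0],[[13.7,-19.8,8],[0,0,0],0],[[13.7,-19.8,11.5],[0,0,0],0],[[13.7,-19.8,11.5],[0,0,0],0]]}}

```text
time_s: 18.12
tool_pos: [0.5987, 0.2118, 0.2774]
tcp_rot: [179.9, 0.3, 8.3]
ft_force: [-0.2, -1.0, 1.1]
gripper_width: 0.0002
grasp_force: 0.0
```

Emit:
{"fn": "play_rows", "kwargs": {"commands": [[[-1.5,0,0],[0,0,0],0],[[-3,0,0],[0,0,0],0],[[-4.3,0,0],[0,0,0],0],[[-5.8,0,0.1],[0,0,0],0],[[-7.4,0,0.3],[0,0,0],0],[[-9,0,0.5],[0,0,0],0],[[-10.6,0,1.1],[0,0,0],0],[[-12.2,0,1.7],[0,0,0],0],[[-13.7,0,2.6],[0,0,0],0],[[-15.1,0,3.5],[0,0,0],0],[[-16.4,0,4.7],[0,0,0],0],[[-17.6,0,6],[0,0,0],0],[[-19,0,7.8],[0,0,0],0],[[-19,0,7.8],[0,0,0],0]]}}

```text
time_s: 19.88
tool_pos: [0.4109, 0.1845, 0.2007]
tcp_rot: [180.0, 0.0, 8.3]
ft_force: [-0.1, 0.7, 0.9]
gripper_width: -0.0001
grasp_force: 0.0
```

```bash
python3 - <<'E'
from t import *
out=[]
for n in("scene","top"):
    im,P,s=snap(n); cv2.imwrite(f"pics/{n}4.png",im)
    out.append(cv2.resize(im[170:330,300:510] if n=="scene" else im[200:350,150:350],(400,300)))
    s=sub(P,im,(.33,.43,.12,.26),.15,.28,60); print(n,len(s),np.percentile(s,[5,50,95],axis=0) if len(s) else 0)
cv2.imwrite("pics/v4.png",np.hstack(out))
E
```

```text
scene 449 [[0.39210956 0.14336722 0.19953467]
 [0.41687655 0.19123286 0.24994222]
 [0.42624849 0.23436505 0.27715041]]
top 66 [[0.39466118 0.13888565 0.21621179]
 [0.39952604 0.15229708 0.22055875]
 [0.42775844 0.16578512 0.27602483]]
```

View pics/v4.png

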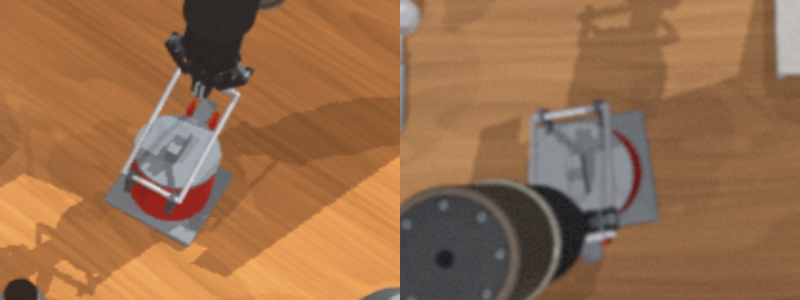

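The bar is down to about 0.55 rad at (0.397, 0.18, 0.218), with the fingers behind it and the lid undisturbed. Now I back off, lift over the bar and press from above.

Emit:
{"fn": "play_rows", "kwargs": {"commands": [[[1.5,0,0],[0,0,0],0],[[1.5,0,-3],[0,0,0],0],[[1.5,0,-6],[0,0,0],0],[[-2.6,0,-6],[0,0,0],0],[[-2.6,0,-6],[0,0,0],0],[[-2.6,0,-3],[0,0,0],0],[[-2.8,0,-1],[0,0,0],0],[[-3.1,0,0.5],[0,0,0],0],[[-3.4,0,1.7],[0,0,0],0],[[-3.6,0,3],[0,0,0],0],[[-3.7,0,4],[0,0,0],0],[[-3.8,0,5],[0,0,0],0],[[-3.8,0,5.8],[0,0,0],0],[[-3.8,0,6.3],[0,0,0],0],[[-3.8,0,6.6],[0,0,0],0],[[-3.8,0,6.6],[0,0,0],0]]}}

```text
time_s: 21.98
tool_pos: [0.3747, 0.1795, 0.1357]
tcp_rot: [180.0, 0.0, 8.3]
ft_force: [-0.2, 0.1, -0.2]
gripper_width: 0.0001
grasp_force: 0.0
```

Emit:
{"fn": "play_rows", "kwargs": {"commands": [[[0,0,0.2],[0,0,0],0],[[0,0,0.35],[0,0,0],0],[[0,0,0.5],[0,0,0],0]]}}

```text
time_s: 22.35
tool_pos: [0.375, 0.1797, 0.1316]
tcp_rot: [-180.0, -0.0, 8.3]
ft_force: [-7.0, -1.4, 21.1]
gripper_width: -0.0
grasp_force: 10.3
```

```bash
python3 - <<'E'
from t import *
im,P,s=snap("scene")
s=sub(P,im,(.34,.42,.12,.26),.122,.26,60)
for y in np.arange(.12,.25,.01):
    r=s[(s[:,1]>=y)&(s[:,1]<y+.01)]
    if len(r): print(round(y,3),len(r),r.min(0).round(3),np.median(r,axis=0).round(3))
cv2.imwrite("pics/v5.png",cv2.resize(im[170:330,300:510],(630,480)))
E
```

```text
0.12 33 [0.37  0.122 0.203] [0.383 0.126 0.224]
0.13 55 [0.373 0.13  0.125] [0.388 0.137 0.213]
0.14 80 [0.369 0.14  0.124] [0.387 0.144 0.196]
0.15 52 [0.367 0.15  0.124] [0.386 0.155 0.188]
0.16 38 [0.371 0.161 0.122] [0.388 0.167 0.181]
0.17 86 [0.367 0.17  0.122] [0.385 0.176 0.181]
0.18 65 [0.371 0.18  0.122] [0.383 0.186 0.159]
0.19 94 [0.363 0.19  0.122] [0.383 0.194 0.181]
0.2 83 [0.358 0.2   0.123] [0.378 0.204 0.189]
0.21 80 [0.356 0.21  0.122] [0.376 0.216 0.208]
0.22 88 [0.357 0.22  0.122] [0.373 0.226 0.209]
0.23 72 [0.351 0.23  0.123] [0.376 0.233 0.216]
0.24 5 [0.366 0.24  0.222] [0.376 0.241 0.224]
```

View pics/v5.png

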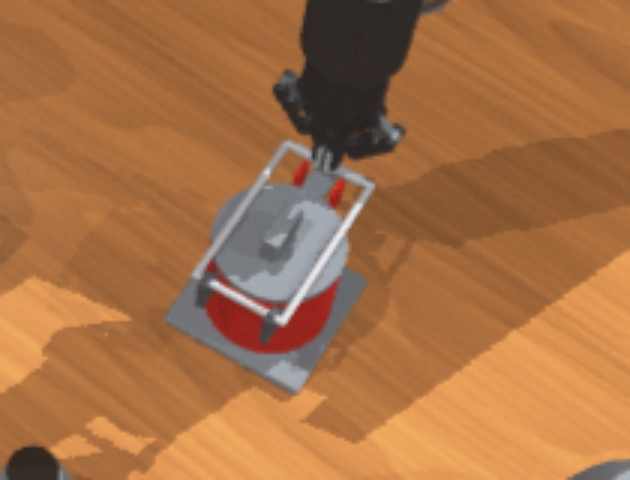

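The clamp bar is level over the tab, between (285,145) and (372,185), and a firm 21 N reaction shows it is on its stop. I'll retreat straight up and verify.

Emit:
{"fn": "play_rows", "kwargs": {"commands": [[[0,0,-2],[0,0,0],0],[[0,0,-7],[0,0,0],0],[[0,0,-13],[0,0,0],0],[[0,0,-19],[0,0,0],0],[[0,0,-25],[0,0,0],0],[[0,15,-25],[0,0,0],0],[[0,15,-25],[0,0,0],0],[[0,15,-25],[0,0,0],0],[[0,15,-25],[0,0,0],0]]}}

```text
time_s: 23.52
tool_pos: [0.3963, 0.0296, 0.3808]
tcp_rot: [-180.0, -0.0, 8.1]
ft_force: [0.3, 0.2, 0.6]
gripper_width: -0.0002
grasp_force: 0.0
```

```bash
python3 - <<'E'
from t import *
print(get_state()["tool_pos"],get_state()["ft_force"])
im,P,s=snap("scene")
b=sub(P,im,(.35,.385,.12,.25),.124,.3,80); print("bar",len(b),np.percentile(b[:,2],[50,90,99]),b.min(0),b.max(0))
g=sub(P,im,(.42,.525,.1,.3),.142,.158,60); print("grip",cv2.minAreaRect(g[:,:2].astype(np.float32)*1000),np.median(g[:,2]))
f=sub(P,im,(.41,.52,.165,.225),.110,.126,60); A=np.c_[f[:,:2]-f[:,:2].mean(0),np.ones(len(f))]; print("tilt",np.linalg.lstsq(A,f[:,2],rcond=None)[0])
cv2.imwrite("pics/v6.png",cv2.resize(im[170:330,300:510],(630,480)))
E
```

```text
[0.39628173 0.02957871 0.38083627] [0.34172762 0.21951383 0.61756214]
bar 131 [0.13087596 0.13521362 0.13739667] [0.35663004 0.1355292  0.12404033] [0.3845176  0.23258438 0.1388042 ]
grip ((464.0801696777344, 195.94508361816406), (51.52739334106445, 18.69607162475586), 10.587733268737793) 0.14876303861155593
tilt [-0.00510188 -0.00208286  0.11995612]
```

View pics/v6.png

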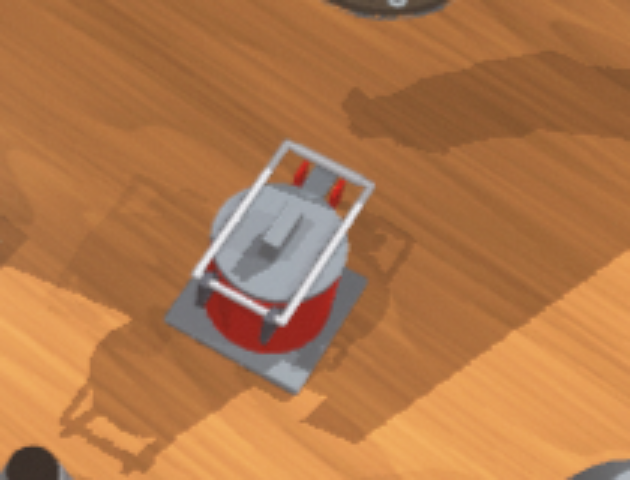

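The clamp is fully down, with the top of its bar at about 0.132. The lid is seated level with its tab between the cheeks, and the arm is clear.

```bash
python3 -c "
from plant import hand_in; print(hand_in())"
```

```text
the job is handed in; nothing more can be done
None
```

The larger lid is seated level on the canister with its tab between the cheeks, the clamp is fully down, and the job is handed in at about 24 s of the 72 s; no verdict was returned.

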